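Load a slide tray into the free scanner dock

TASK

One of the two low slide-tray docks already holds a tray: first lift away the capped bottle that stands in front of the empty dock and stand it in the free half of the steel drip tray, beside the amber jar. Then push the loose slide tray flat along the bench, never lifting or tipping it, edgewise into the slot of the empty dock until it is fully home against the stop. Do not knock the bottle over, and leave the loaded tray, the jar, the tube rack and the small dish where they are.

Things in the scene. Friction and masses are not known exactly. Their poses are not given: they have to be found in the camera images.
- tray: the loose slide tray: flat aluminium plate 105 long (its x) x 95 wide (its y) x 12 thick with three glass slides along it, 0.25-0.5 kg. Origin: centre of its underside, on the bench. Its +x end is the nose (last 12 mm only 83 wide), at the start within 0.5 rad of world +x. Too wide to grasp; slides when its edges are pushed (friction on the bench about 0.6).
- empty_dock: the empty dock: grey block 100 deep (its x) x 131 wide (its y) x 37 high, fixed. Origin: centre of its underside. Slot in its -x face (toward the robot) at bench level, no floor of its own: 99 wide, 18 high, centred on y = 0, from x = -50 mm (mouth) to the stop at x = +35 mm. A tray is home with its origin at x = -17.5 mm, y = 0 in this frame, axes parallel.
- empty_dock_mouth (a point): bench-level middle of the empty dock's slot mouth, axes as the dock's. Two steel lead-in plates, 30 high, widen the way in from 99 at the mouth to about 128, 18 mm in front of it. A home tray sticks out 20 mm in front of the mouth, about flush with the plates' tips.
- full_dock: the other dock, same make and frame, which already holds the loaded tray
- loaded_tray: a tray like the loose one, home in the full dock; same frame as tray. Leave it alone.
- bottle: white plastic reagent bottle, grey cap, 0.13-0.25 kg, standing in front of the empty dock's mouth, in the way. Body 58 across up to 80 high, shoulder to 92, cap 38 across from 92 to 127 mm (top) high. Origin: centre of its underside, z up. Lift it by the cap.
- drip_tray: shallow open steel tray, 190 (its x) x 95 (its y) x 12 high, walls and floor 4 thick, fixed to the bench at the left or right of the work. Origin: centre of its underside. The jar stands in its -x half (near x = -48 mm); the bottle belongs in its +x half (centre x = +45 mm, y = 0), on its floor at z = 4 mm.
- jar: amber glass jar with black lid, 58 across, 85 high, in the drip tray. Origin: centre of its underside. Leave it alone.
- tube_rack: loose black rack 160 (its x) x 60 (its y) x 50 high with tubes to 96 high, on the other side of the work from the drip tray. Origin: centre of its underside. Leave it alone.
- dish: flat round pale dish, 56 across, 17 high, loose on the bench between the two docks. Origin: centre of its underside. Leave it alone.
Mind the look-alikes: they are no part of the job. There is more than one size of the bottle; the job needs the larger. Leave any yellow look-alike of the tray alone.

How it is judged:
By the outcome, as a careful person would: the job done as asked, in the order asked, and still so for the second after the job is handed in, with the robot touching nothing.
It also fails if it takes over 67 s, if anything falls off the work surface, if the arm or the gripper's body presses on something with over 40 N, if the wrist force passes 120 N, or if a joint passes its speed limit or range.

ROBOT

A 6-joint arm with a two-finger parallel gripper is mounted at the origin on the work surface. World frame = base frame: x ahead of the robot, y to its left, z up, the work surface at z = 0. Lengths are in m, angles in rad, forces in N, time in s.
With the tool pointing down it reaches from about 0.25 to 0.725 m from the base axis. Payload 4 kg.
Tool frame: the origin (TCP) lies at the very end of the fingers, on their centre line; the grasp point (between the pads) lies 19 mm behind it; z points along the fingers, y is the line along which they close (so a half turn about z gives the same grasp; the last joint's range is limited). The gripper opens to 85 mm and grips with 20 to 120 N. Pads are 22 mm wide; open, the fingers measure 114 mm over their backs; the gripper's body (76 mm by 85 mm) begins 54 mm behind the grasp point. The pads swing forward as they close: fully open they stand 13 mm farther back than shut.
Start: joints at [0, 0.241, 0.005, 1.335, 0, 1.571], TCP at [0.5, -0, 0.231] pointing down, gripper open.
Joint ranges: [-2.72, 2.72], [-1.05, 1.87], [-1.09, 1.28], [-1.99, 2.15], [-1.42, 1.44], [-3.14, 3.14]. Speed limits (rad/s): [2.79, 2.79, 3.14, 3.14, 3.14, 3.14].

INTERFACE

Orientations are given as a unit quaternion [x, y, z, w].
In Python, from workcell import monitor, viewer, job gives the robot as it stands.
- The arm moves only by the tool arm_command, never from a script. Its argument "increments" is a list of rows, each an object of numbers: "dx", "dy", "dz": the shift along the tool's x, y, z in cm; "wx", "wy", "wz": the turn, a rotation vector about the tool's x, y, z in rad; "grip": the finger opening in cm, from 0 to 8.54. In form: [{"dx": .., "dy": .., "dz": .., "wx": .., "wy": .., "wz": .., "grip": ..}, ...]. A call has 1 to 10 rows; each row is the pose to reach, as a shift and turn from the pose commanded when the call began, along the tool's axes at that moment; what a row does not reach only later rows make up. A row lasts 1/10 s, in which the tool goes at most 50 mm and 8.59 degrees, less where a joint would pass 70% of its speed; a pose out of reach is approached as far as the arm can. A call with a gripper value outside its range is refused whole. The fingers move at their own pace and stop on an object; the grip force is fixed at half the most. Time passes only in rows, so rows that repeat a pose let the fingers close. It gives the time, the measured TCP pose, the force, the opening and the grip force at its end, in the units of the state.
- monitor.get_obs(): the state, without advancing time (a new reading comes with each control period).
- viewer.camera(name): name is "scene" or "side" or "wrist"; returns (picture, depth): 420x560x3 uint8, red, green, blue; 420x560 float32, m along the optical axis (not along the pixel's ray), 0 where there is no reading.
- viewer.get_calibration(name): a dict with "fovy" (degrees; the focal length in pixels is half the picture's height over the tangent of half this angle, whatever the lens; pixels are square), "cx", "cy" (the principal point, pixels), "dist_coeffs" ([k1, k2, p1, p2, k3] as OpenCV has them; the pictures are not rectified), "view" (4x4, takes a point from world to camera coordinates). Camera axes: x right, y up, looking along -z (the intrinsics and any distortion apply to the point x, -y, -z); pixel columns grow to the right and rows downward; lengths in m; the calibration is good to about 2 mm. A picture is of the moment at which its call begins: read the wrist's pose just before it. get_calibration takes no time and is no camera call; for the wrist camera it gives the pose at the moment of the call.
- job.job_done(): hands the job in; it is judged then, once.
The state is a dict: "clock": time; "joint_pos": joint angles; "joint_vel": joint speeds; "tau": joint torques, N m; "eef_pos": TCP position; "tool_rot": TCP orientation; "ft_force": force on the tool from outside, world axes, zero at the start; "ft_torque": the same for the moment, N m; "grip_width": finger opening in m; "grasp_force": force on a finger pad.
Only numpy, scipy, OpenCV 4.12 (cv2) and the standard library are available. Lean on these libraries where they do the work, as an engineer would, in place of code of your own. Each camera call takes 0.05 s, during which the arm holds its last target. There are 200 camera calls.

## Working session

There is one attempt and no reset: what is moved stays moved. The work goes in short steps, Python scripts to look and compute and a tool call to move; the robot and the scene stay as the last step left them, time stands still between calls to the robot, and variables do not carry over. Pictures are saved under pics/ and viewed, at most 10 in all, crops included, and the job is handed in when it is done.

Besides the shell and the picture viewer there is one more tool, called in YAML: its name, and indented under it one key for each argument. arm_command: Moves the arm, as the interface text tells. Its arguments: {"type":"object","properties":{"increments":{"type":"array","items":{"type":"object","properties":{"dx":{"type":"number"},"dy":{"type":"number"},"dz":{"type":"number"},"wx":{"type":"number"},"wy":{"type":"number"},"wz":{"type":"number"},"grip":{"type":"number"}}}}},"required":["increments"]}

```bash
mkdir -p pics; ls; cat > h.py <<'E'
import numpy as np, cv2
from workcell import monitor, viewer, job
def K(c):
    f=210/np.tan(np.radians(c['fovy'])/2); return np.array([[f,0,c['cx']],[0,f,c['cy']],[0,0,1.]])
def cast(c,uv,z):
    "pixels -> world points on plane z"
    n=cv2.undistortPoints(np.float64(uv).reshape(-1,1,2),K(c),np.array(c['dist_coeffs'],float)).reshape(-1,2)
    V=np.array(c['view']);R=V[:3,:3];o=-R.T@V[:3,3]
    d=np.c_[n[:,0],-n[:,1],-np.ones(len(n))]@R
    return o+d*((z-o[2])/d[:,2])[:,None]
def cloud(c,dep):
    v,u=np.mgrid[0:420,0:560]
    n=cv2.undistortPoints(np.float64(np.c_[u.ravel(),v.ravel()]).reshape(-1,1,2),K(c),np.array(c['dist_coeffs'],float)).reshape(-1,2)
    p=np.c_[n[:,0],-n[:,1],-np.ones(len(n))]*dep.ravel()[:,None]
    V=np.array(c['view']);return ((p-V[:3,3])@V[:3,:3]).reshape(420,560,3)
def project(c,P):
    V=np.array(c['view']);p=np.float64(P)@V[:3,:3].T+V[:3,3]
    return cv2.projectPoints(p*[1,-1,-1],np.zeros(3),np.zeros(3),K(c),np.array(c['dist_coeffs'],float))[0].reshape(-1,2)
def snap(name,tag):
    c=viewer.get_calibration(name);im,d=viewer.camera(name)
    cv2.imwrite(f'pics/{tag}.png',im[:,:,::-1]);np.savez(f'{tag}.npz',im=im,d=d,c=np.array(c,dtype=object));return c,im,d
def load(tag):
    z=np.load(f'{tag}.npz',allow_pickle=True);return z['c'].item(),z['im'],z['d']
E
python3 - <<'E'
from h import *
for n in ['scene','side']:
    c,im,d=snap(n,n+'0'); V=np.array(c['view']); print(n,c['fovy'],c['dist_coeffs'],-V[:3,:3].T@V[:3,3],(d>0).mean())
a=cv2.imread('pics/scene0.png');b=cv2.imread('pics/side0.png')
print(monitor.get_obs())
E
```

```text
pics
scene 49.66411380333579 [-0.03786075  0.          0.          0.          0.        ] [1.47955931 0.51951563 0.9549583 ] 0.9958163265306123
side 50.332352570905606 [0.02248898 0.         0.         0.         0.        ] [0.23666705 0.8361771  1.11136435] 0.9960076530612245
{'clock': 0.1, 'joint_pos': array([-1.25145663e-05,  2.41344643e-01,  3.85062636e-03,  1.33520349e+00,
       -9.91415309e-06,  1.57081034e+00]), 'joint_vel': array([-5.07795650e-04, -1.81807167e-03,  2.96595523e-03, -8.98107878e-04,
        7.91482396e-05,  1.11259605e-03]), 'tau': array([-3.57412864e-04, -3.73140085e+01,  2.53010201e+01,  1.07858295e-02,
        2.43542411e-05, -2.54672034e-05]), 'eef_pos': array([ 4.99428703e-01, -9.25907905e-06,  2.30495307e-01]), 'tool_rot': array([ 7.07115839e-01,  7.07097084e-01, -6.75673895e-04, -6.68662523e-04]), 'ft_force': array([-0.75155891, -1.06240133,  0.56097881]), 'ft_torque': array([ 0.00966923, -0.03907983,  0.00839504]), 'grasp_force': 0.0, 'grip_width': 0.08534659382009008}
```

View pics/scene0.png

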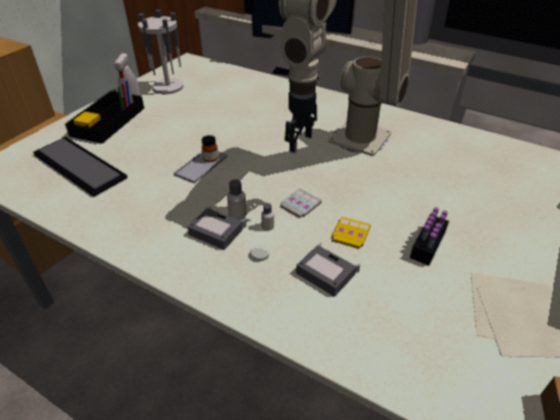

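View pics/side0.png

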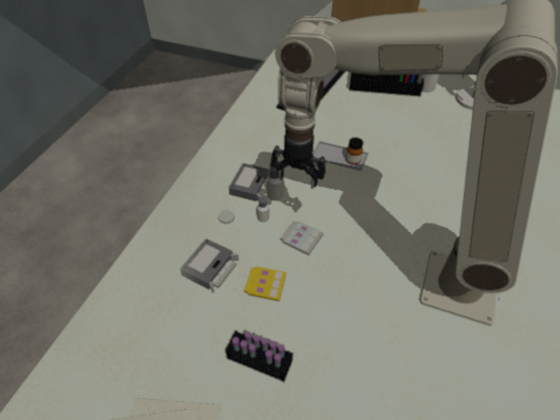

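The scene view shows these, by pixel:
- Bottle look-alikes: the large bottle at (236,200) and the small one at (267,217). I choose the large one.
- Tray look-alikes: the silver tray at (301,202) is the one I want. The yellow one at (352,232) is a look-alike, and the loaded tray is in the dock at (328,268).
- Docks: the one at (217,226) has the large bottle in front of it, so it should be the empty one. The dock at (328,268) shows a tray sticking out at (222,273) in the side view.
- Other things: drip tray (200,165), jar (209,148), dish (260,254), tube rack (430,237).

Next is a close crop to check, plus measurement.

```bash
python3 - <<'E'
from h import *
a=cv2.imread('pics/scene0.png')[130:300,165:375];b=cv2.imread('pics/side0.png')[120:310,170:380]
o=np.hstack([cv2.resize(a,(400,324)),cv2.resize(b,(400,324))]);cv2.imwrite('pics/crop0.png',o)
for n in ['scene0','side0']:
    c,im,d=load(n);P=cloud(c,d)
    print(n)
    pts={'scene0':[(300,215),(260,330),(236,184),(236,200),(267,208),(301,202),(352,236),(217,226),(328,268),(260,254),(209,140),(195,167),(430,237)],
         'side0':[(300,330),(150,330),(275,185),(263,200),(302,237),(265,283),(249,180),(207,260),(227,217),(355,143),(330,153),(258,352)]}[n]
    for u,v in pts: print((u,v),P[v,u].round(3))
E
```

```text
scene0
(300, 215) [0.534 0.024 0.007]
(260, 330) [ 0.95   0.142 -0.001]
(236, 184) [ 0.63  -0.143  0.128]
(236, 200) [ 0.646 -0.136  0.081]
(267, 208) [ 0.632 -0.034  0.083]
(301, 202) [0.486 0.001 0.016]
(352, 236) [0.543 0.206 0.013]
(217, 226) [ 0.732 -0.148  0.037]
(328, 268) [0.713 0.209 0.037]
(260, 254) [0.751 0.015 0.022]
(209, 140) [ 0.432 -0.402  0.09 ]
(195, 167) [ 0.492 -0.431 -0.   ]
(430, 237) [0.512 0.417 0.087]
side0
(300, 330) [ 0.38   0.29  -0.006]
(150, 330) [ 0.758  0.44  -0.001]
(275, 185) [ 0.613 -0.126  0.076]
(263, 200) [ 0.621 -0.043  0.085]
(302, 237) [ 0.475 -0.001  0.013]
(265, 283) [0.52  0.196 0.012]
(249, 180) [ 0.719 -0.153  0.037]
(207, 260) [0.701 0.201 0.04 ]
(227, 217) [0.728 0.011 0.017]
(355, 143) [ 0.421 -0.402  0.092]
(330, 153) [ 0.509 -0.423  0.003]
(258, 352) [0.45  0.414 0.056]
```

View pics/crop0.png

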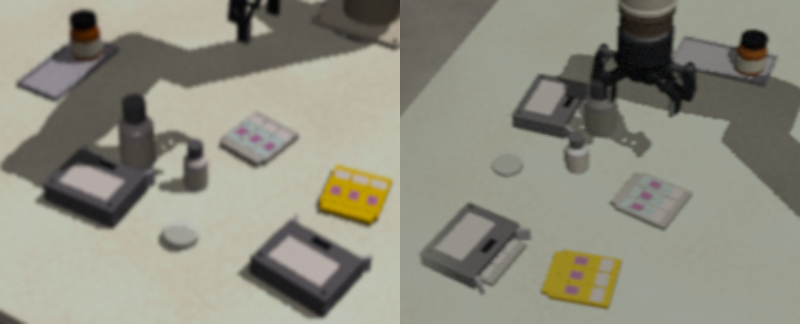

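The crop confirms the choices. The large grey-capped bottle stands in front of the empty dock, which has no tray in its mouth. The other dock has a tray sticking out, and the loose silver tray lies clear of the yellow one.

```bash
python3 - <<'E'
from h import *
c,im,d=snap('wrist','w0'); V=np.array(c['view']); print(c['fovy'],c['dist_coeffs'],(-V[:3,:3].T@V[:3,3]).round(3),V[:3,:3].round(2))
E
```

```text
58.910055051693455 [0.03450552 0.         0.         0.         0.        ] [0.5   0.079 0.373] [[ 1.    0.   -0.  ]
 [-0.    0.95 -0.31]
 [ 0.    0.31  0.95]]
```

View pics/w0.png

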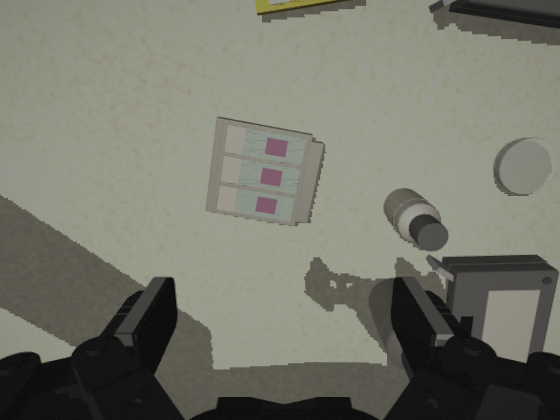

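The wrist view shows the silver tray at (266,170) with its nose to the right and a yaw of about -0.1. The small bottle is at (420,220) and the empty dock at (500,310). Next I rise and shift right to see the dock, bottle and drip tray.

arm_command:
  increments:
    - {"dx": -5,"dz": -2.4}
    - {"dx": -10,"dz": -4.8}
    - {"dx": -15,"dz": -7.2}
    - {"dx": -20,"dz": -9.6}
    - {"dx": -25,"dz": -12}
    - {"dx": -25,"dz": -12}
    - {"dx": -25,"dz": -12}
    - {"dx": -25,"dz": -12}

```text
validation failed for argument at $.in...
```

```bash
python3 - <<'E'
from h import *
print(monitor.get_obs()['eef_pos'],monitor.get_obs()['joint_vel'].round(3))
c,im,d=snap('wrist','w1'); V=np.array(c['view']); print((-V[:3,:3].T@V[:3,3]).round(3))
E
```

```text
[ 4.99509624e-01 -8.11857934e-07  2.30616982e-01] [-0.    -0.001  0.005  0.     0.    -0.001]
[0.5   0.079 0.374]
```

View pics/w1.png

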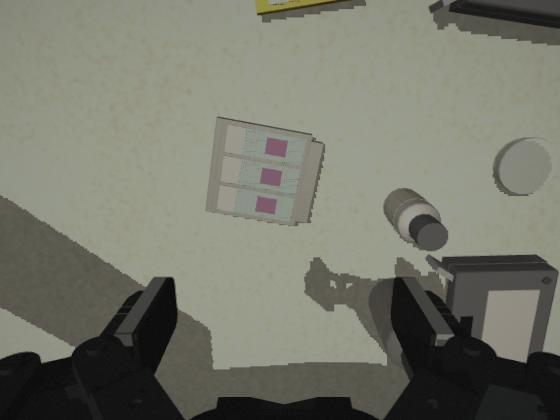

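The arm didn't move because the call was refused, so this is the same view. The rows probably need every field.

arm_command:
  increments:
    - {"dx": -5,"dy": 0,"dz": -2.4,"wx": 0,"wy": 0,"wz": 0,"grip": 8.5}
    - {"dx": -10,"dy": 0,"dz": -4.8,"wx": 0,"wy": 0,"wz": 0,"grip": 8.5}
    - {"dx": -15,"dy": 0,"dz": -7.2,"wx": 0,"wy": 0,"wz": 0,"grip": 8.5}
    - {"dx": -20,"dy": 0,"dz": -9.6,"wx": 0,"wy": 0,"wz": 0,"grip": 8.5}
    - {"dx": -25,"dy": 0,"dz": -12,"wx": 0,"wy": 0,"wz": 0,"grip": 8.5}
    - {"dx": -25,"dy": 0,"dz": -12,"wx": 0,"wy": 0,"wz": 0,"grip": 8.5}
    - {"dx": -25,"dy": 0,"dz": -12,"wx": 0,"wy": 0,"wz": 0,"grip": 8.5}
    - {"dx": -25,"dy": 0,"dz": -12,"wx": 0,"wy": 0,"wz": 0,"grip": 8.5}

```text
clock: 1.0
eef_pos: [0.4998, -0.2503, 0.3507]
tool_rot: [0.708, 0.707, 0.0, -0.001]
ft_force: [-0.3, 0.4, -0.0]
grip_width: 0.0854
grasp_force: 0.0
```

```bash
python3 - <<'E'
from h import *
c,im,d=snap('wrist','w1'); V=np.array(c['view']); print((-V[:3,:3].T@V[:3,3]).round(3))
E
```

```text
[ 0.501 -0.172  0.494]
```

View pics/w1.png

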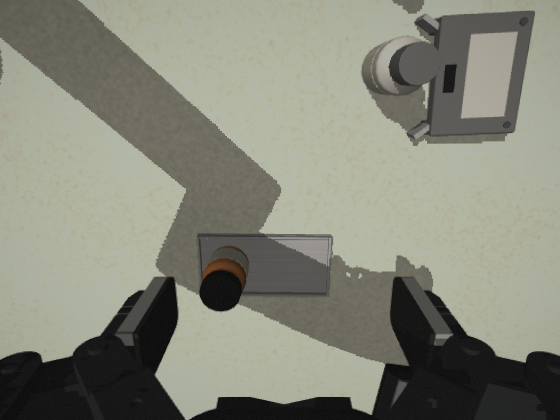

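The wrist view shows the dock at about (480,72) with its plates at (428,25) and (419,130), the bottle cap at (411,64), and the drip tray from (198,235) to (331,296) with the jar in its left half. Its free half is centred near (297,265). Measuring these.

```bash
python3 - <<'E'
from h import *
c,im,d=load('w1');P=cloud(c,d)
print('bench z',np.median(P[180:220,350:500,2]), P[180:220,350:500,2].std())
def rect(m,z,name):
    m=cv2.morphologyEx(m.astype(np.uint8),cv2.MORPH_OPEN,np.ones((3,3)))
    cs=cv2.findContours(m,cv2.RETR_EXTERNAL,cv2.CHAIN_APPROX_NONE)[0];k=max(cs,key=cv2.contourArea)
    W=cast(c,k.reshape(-1,2),z)[:,:2].astype(np.float32)
    r=cv2.minAreaRect(W*1000);print(name,r, 'px',cv2.boundingRect(k));return W,k
Z=P[:,:,2];u=np.arange(560)[None];v=np.arange(420)[:,None]
rect((Z>.032)&(Z<.045)&(u>426)&(v<145),.037,'dock')
W,k=rect((Z>.115)&(Z<.14)&(u>360)&(v<120),.127,'cap')
print('cap circle',cv2.minEnclosingCircle(W*1000))
g=cv2.cvtColor(im,cv2.COLOR_RGB2GRAY)
print(g[265,320:345],g[265,190:206],g[225:245,290],g[288:304,300],g[288:304,315])
print('drip corners',cast(c,[(198,234),(332,235),(330,296)],.012).round(4))
# cap via side0/scene0
for n,b in [('scene0',(225,178,250,196)),('side0',(262,165,290,190))]:
    c2,_,d2=load(n);Q=cloud(c2,d2)[b[1]:b[3],b[0]:b[2]].reshape(-1,3);q=Q[(Q[:,2]>.1)&(Q[:,2]<.14)];print(n,len(q),q.mean(0) if len(q) else 0)
E
```

```text
bench z 0.0005025765492896949 0.03302364250394331
dock ((723.647705078125, -164.51638793945312), (101.64952850341797, 131.25794982910156), 1.9756665229797363) px (429, 11, 106, 126)
cap ((622.2039184570312, -154.07139587402344), (39.614776611328125, 37.48482894897461), 8.001416206359863) px (395, 41, 45, 45)
cap circle ((622.4657592773438, -154.63360595703125), 20.56512451171875)
[ 87  86  87  87  87  87 137 107 145 107  93 108 110 111 111 112 111 110
 110 109 110 109 112 111 108] [105 106 106 104 104 105 103 103  96  86  72  50  85  84  86  86] [183 182 183 182 179 176 179 181 182  99 109  94 134 147 105 142 150 150
 147 148] [ 84  85  86  86  70  57  70  82  87 100 108 109 110 111 110 107] [ 86  85  85  86  72  59  66  81  89 100 107 107 104 102 104 107]
drip corners [[ 0.3811 -0.3695  0.012 ]
 [ 0.568  -0.371   0.012 ]
 [ 0.5689 -0.4681  0.012 ]]
scene0 167 [ 0.62997258 -0.14794633  0.11960611]
side0 70 [ 0.62484943 -0.13967948  0.11906458]
```

The dock measures 101.6 x 131.3 and the cap 39 mm across, both matching the given sizes. Cap at (0.622,-0.154). Approach from above.

arm_command:
  increments:
    - {"dx": 2.4,"dy": 3.06,"dz": 2,"wx": 0,"wy": 0,"wz": 0,"grip": 8.5}
    - {"dx": 4.8,"dy": 6.1,"dz": 5,"wx": 0,"wy": 0,"wz": 0,"grip": 8.5}
    - {"dx": 7.2,"dy": 9.2,"dz": 8,"wx": 0,"wy": 0,"wz": 0,"grip": 8.5}
    - {"dx": 9.6,"dy": 12.25,"dz": 12,"wx": 0,"wy": 0,"wz": 0,"grip": 8.5}
    - {"dx": 9.6,"dy": 12.25,"dz": 14,"wx": 0,"wy": 0,"wz": 0,"grip": 8.5}
    - {"dx": 9.6,"dy": 12.25,"dz": 16,"wx": 0,"wy": 0,"wz": 0,"grip": 8.5}
    - {"dx": 9.6,"dy": 12.25,"dz": 19,"wx": 0,"wy": 0,"wz": 0,"grip": 8.5}
    - {"dx": 9.6,"dy": 12.25,"dz": 22,"wx": 0,"wy": 0,"wz": 0,"grip": 8.5}
    - {"dx": 9.6,"dy": 12.25,"dz": 24,"wx": 0,"wy": 0,"wz": 0,"grip": 8.5}
    - {"dx": 9.6,"dy": 12.25,"dz": 25.4,"wx": 0,"wy": 0,"wz": 0,"grip": 8.5}

```text
clock: 2.05
eef_pos: [0.6204, -0.1513, 0.0943]
tool_rot: [0.706, 0.708, -0.001, -0.002]
ft_force: [0.3, -0.5, 0.1]
grip_width: 0.0852
grasp_force: 0.0
```

arm_command:
  increments:
    - {"dx": 0,"dy": 0,"dz": 0,"wx": 0,"wy": 0,"wz": 0,"grip": 8.5}
    - {"dx": 0,"dy": 0,"dz": 0,"wx": 0,"wy": 0,"wz": 0,"grip": 6}
    - {"dx": 0,"dy": 0,"dz": 0,"wx": 0,"wy": 0,"wz": 0,"grip": 4.5}
    - {"dx": 0,"dy": 0,"dz": 0,"wx": 0,"wy": 0,"wz": 0,"grip": 3}
    - {"dx": 0,"dy": 0,"dz": 0,"wx": 0,"wy": 0,"wz": 0,"grip": 3}
    - {"dx": 0,"dy": 0,"dz": 0,"wx": 0,"wy": 0,"wz": 0,"grip": 3}
    - {"dx": 0,"dy": 0,"dz": 0,"wx": 0,"wy": 0,"wz": 0,"grip": 3}
    - {"dx": 0,"dy": 0,"dz": 0,"wx": 0,"wy": 0,"wz": 0,"grip": 3}

```text
clock: 2.85
eef_pos: [0.6236, -0.1543, 0.0989]
tool_rot: [0.707, 0.707, 0.001, 0.001]
ft_force: [1.8, 0.5, 5.0]
grip_width: 0.0356
grasp_force: 60.5
```

arm_command:
  increments:
    - {"dx": 0,"dy": 0,"dz": -1,"wx": 0,"wy": 0,"wz": 0,"grip": 3}
    - {"dx": 0,"dy": 0,"dz": -3,"wx": 0,"wy": 0,"wz": 0,"grip": 3}
    - {"dx": 0,"dy": 0,"dz": -6,"wx": 0,"wy": 0,"wz": 0,"grip": 3}
    - {"dx": 0,"dy": 0,"dz": -9,"wx": 0,"wy": 0,"wz": 0,"grip": 3}
    - {"dx": 0,"dy": 0,"dz": -11,"wx": 0,"wy": 0,"wz": 0,"grip": 3}
    - {"dx": 0,"dy": 0,"dz": -12,"wx": 0,"wy": 0,"wz": 0,"grip": 3}
    - {"dx": 0,"dy": 0,"dz": -12,"wx": 0,"wy": 0,"wz": 0,"grip": 3}

```text
clock: 3.55
eef_pos: [0.623, -0.1542, 0.2186]
tool_rot: [0.707, 0.707, 0.001, 0.001]
ft_force: [-0.3, -0.2, -1.2]
grip_width: 0.0356
grasp_force: 60.2
```

arm_command:
  increments:
    - {"dx": -1.5,"dy": -0.5,"dz": 0,"wx": 0,"wy": 0,"wz": 0,"grip": 3}
    - {"dx": -4,"dy": -1.5,"dz": 0,"wx": 0,"wy": 0,"wz": 0,"grip": 3}
    - {"dx": -8,"dy": -3,"dz": 0,"wx": 0,"wy": 0,"wz": 0,"grip": 3}
    - {"dx": -12,"dy": -4.6,"dz": 0,"wx": 0,"wy": 0,"wz": 0,"grip": 3}
    - {"dx": -16,"dy": -6.2,"dz": 0,"wx": 0,"wy": 0,"wz": 0,"grip": 3}
    - {"dx": -20,"dy": -7.7,"dz": 0,"wx": 0,"wy": 0,"wz": 0,"grip": 3}
    - {"dx": -23.5,"dy": -9,"dz": 0,"wx": 0,"wy": 0,"wz": 0,"grip": 3}
    - {"dx": -25.5,"dy": -9.8,"dz": 0,"wx": 0,"wy": 0,"wz": 0,"grip": 3}
    - {"dx": -26.5,"dy": -10.2,"dz": 0,"wx": 0,"wy": 0,"wz": 0,"grip": 3}
    - {"dx": -26.5,"dy": -10.2,"dz": 0,"wx": 0,"wy": 0,"wz": 0,"grip": 3}

```text
clock: 4.55
eef_pos: [0.5187, -0.4203, 0.2154]
tool_rot: [0.708, 0.706, -0.0, -0.002]
ft_force: [-0.6, -0.5, -1.5]
grip_width: 0.0356
grasp_force: 60.2
```

```bash
python3 - <<'E'
from h import *
o=monitor.get_obs();print(o['eef_pos'],o['ft_force'],o['grip_width'],o['joint_vel'].round(2))
t=[]
for n in ['scene','side','wrist']: snap(n,n[0:2]+'2')
a=cv2.imread('pics/sc2.png')[90:250,120:330];b=cv2.imread('pics/si2.png')[80:240,230:440];w=cv2.resize(cv2.imread('pics/wr2.png'),(400,300))
cv2.imwrite('pics/m2.png',np.vstack([np.hstack([cv2.resize(a,(400,300)),cv2.resize(b,(400,300))]),np.hstack([w,np.zeros_like(w)])]))
E
```

```text
[ 0.51866414 -0.42033863  0.2153762 ] [-0.62324085 -0.45476173 -1.53699711] 0.03556446561828659 [ 0.05 -0.02 -0.01  0.    0.02  0.01]
```

View pics/m2.png

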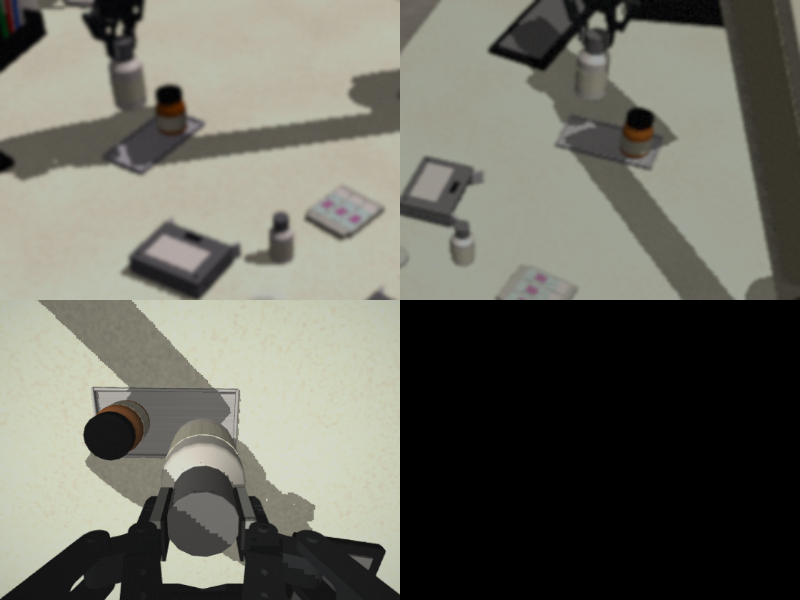

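The bottle is held upright by the cap above the free half, with the jar at wrist-mosaic (120,430). Lowering it gently.

arm_command:
  increments:
    - {"dx": 0,"dy": 0,"dz": 2,"wx": 0,"wy": 0,"wz": 0,"grip": 3}
    - {"dx": 0,"dy": 0,"dz": 4.5,"wx": 0,"wy": 0,"wz": 0,"grip": 3}
    - {"dx": 0,"dy": 0,"dz": 7,"wx": 0,"wy": 0,"wz": 0,"grip": 3}
    - {"dx": 0,"dy": 0,"dz": 9,"wx": 0,"wy": 0,"wz": 0,"grip": 3}
    - {"dx": 0,"dy": 0,"dz": 10.2,"wx": 0,"wy": 0,"wz": 0,"grip": 3}
    - {"dx": 0,"dy": 0,"dz": 10.8,"wx": 0,"wy": 0,"wz": 0,"grip": 3}
    - {"dx": 0,"dy": 0,"dz": 11.1,"wx": 0,"wy": 0,"wz": 0,"grip": 3}
    - {"dx": 0,"dy": 0,"dz": 11.3,"wx": 0,"wy": 0,"wz": 0,"grip": 3}
    - {"dx": 0,"dy": 0,"dz": 11.3,"wx": 0,"wy": 0,"wz": 0,"grip": 3}
    - {"dx": 0,"dy": 0,"dz": 11.3,"wx": 0,"wy": 0,"wz": 0,"grip": 3}

```text
clock: 5.7
eef_pos: [0.5209, -0.4194, 0.1053]
tool_rot: [0.707, 0.707, 0.0, 0.001]
ft_force: [-0.6, 0.0, -0.3]
grip_width: 0.0354
grasp_force: 60.2
```

arm_command:
  increments:
    - {"dx": 0,"dy": 0,"dz": 0.1,"wx": 0,"wy": 0,"wz": 0,"grip": 3}
    - {"dx": 0,"dy": 0,"dz": 0.2,"wx": 0,"wy": 0,"wz": 0,"grip": 3}
    - {"dx": 0,"dy": 0,"dz": 0.2,"wx": 0,"wy": 0,"wz": 0,"grip": 3}

```text
clock: 6.0
eef_pos: [0.5207, -0.4193, 0.1029]
tool_rot: [0.707, 0.707, 0.0, 0.001]
ft_force: [0.6, -0.1, 1.3]
grip_width: 0.0357
grasp_force: 60.4
```

arm_command:
  increments:
    - {"dx": 0,"dy": 0,"dz": 0,"wx": 0,"wy": 0,"wz": 0,"grip": 4.2}
    - {"dx": 0,"dy": 0,"dz": 0,"wx": 0,"wy": 0,"wz": 0,"grip": 5}
    - {"dx": 0,"dy": 0,"dz": 0,"wx": 0,"wy": 0,"wz": 0,"grip": 7}
    - {"dx": 0,"dy": 0,"dz": 0,"wx": 0,"wy": 0,"wz": 0,"grip": 8.5}
    - {"dx": 0,"dy": 0,"dz": 0,"wx": 0,"wy": 0,"wz": 0,"grip": 8.5}
    - {"dx": 0,"dy": 0,"dz": 0,"wx": 0,"wy": 0,"wz": 0,"grip": 8.5}
    - {"dx": 0,"dy": 0,"dz": -2,"wx": 0,"wy": 0,"wz": 0,"grip": 8.5}
    - {"dx": 0,"dy": 0,"dz": -6,"wx": 0,"wy": 0,"wz": 0,"grip": 8.5}
    - {"dx": 0,"dy": 0,"dz": -11,"wx": 0,"wy": 0,"wz": 0,"grip": 8.5}
    - {"dx": 0,"dy": 0,"dz": -15,"wx": 0,"wy": 0,"wz": 0,"grip": 8.5}

```text
clock: 7.0
eef_pos: [0.5206, -0.4191, 0.2551]
tool_rot: [0.707, 0.707, 0.0, 0.001]
ft_force: [0.8, -0.3, 0.2]
grip_width: 0.0848
grasp_force: 0.0
```

arm_command:
  increments:
    - {"dx": 4.5,"dy": 0.5,"dz": -2,"wx": 0,"wy": 0,"wz": 0,"grip": 8.5}
    - {"dx": 9,"dy": 1,"dz": -4,"wx": 0,"wy": 0,"wz": 0,"grip": 8.5}
    - {"dx": 13.5,"dy": 1.5,"dz": -6,"wx": 0,"wy": 0,"wz": 0,"grip": 8.5}
    - {"dx": 18,"dy": 2,"dz": -8,"wx": 0,"wy": 0,"wz": 0,"grip": 8.5}
    - {"dx": 22,"dy": 2.5,"dz": -9,"wx": 0,"wy": 0,"wz": 0,"grip": 8.5}
    - {"dx": 26,"dy": 3,"dz": -10,"wx": 0,"wy": 0,"wz": 0,"grip": 8.5}
    - {"dx": 29,"dy": 3,"dz": -10,"wx": 0,"wy": 0,"wz": 0,"grip": 8.5}
    - {"dx": 29,"dy": 3,"dz": -10,"wx": 0,"wy": 0,"wz": 0,"grip": 8.5}
    - {"dx": 29,"dy": 3,"dz": -10,"wx": 0,"wy": 0,"wz": 0,"grip": 8.5}

```text
clock: 7.9
eef_pos: [0.5505, -0.1285, 0.3525]
tool_rot: [0.707, 0.708, -0.0, 0.0]
ft_force: [0.6, -0.8, -0.4]
grip_width: 0.0851
grasp_force: 0.0
```

```bash
python3 - <<'E'
from h import *
o=monitor.get_obs();print(o['eef_pos'],o['joint_vel'].round(2))
for n in ['scene','side','wrist']: snap(n,n[0:2]+'3')
a=cv2.imread('pics/sc3.png')[90:250,120:330];b=cv2.imread('pics/si3.png')[80:240,230:440];w=cv2.imread('pics/wr3.png')
cv2.imwrite('pics/m3.png',np.hstack([np.vstack([cv2.resize(a,(230,210)),cv2.resize(b,(230,210))]),w]))
E
```

```text
[ 0.55053266 -0.1284883   0.35252987] [-0.03  0.01  0.   -0.   -0.    0.  ]
```

View pics/m3.png

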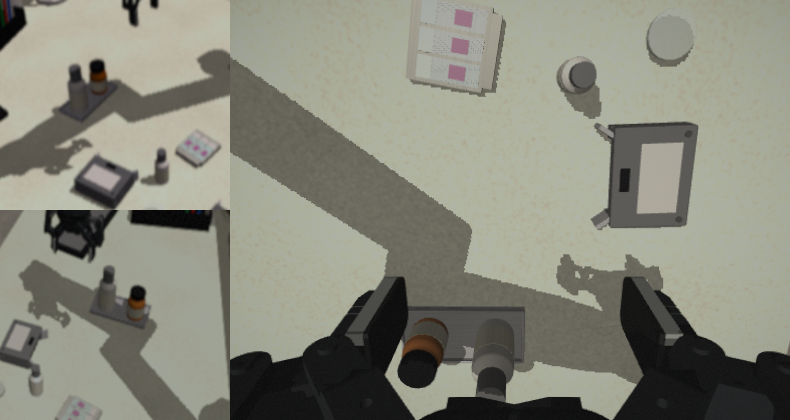

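The bottle stands in the drip tray's free half beside the jar. The dock is unobstructed, with its plates at wrist (374,130) and (370,218), and the small bottle is at (348,76). Measuring the tray, dock and small bottle.

```bash
python3 - <<'E'
from h import *
def cont(tag,lo,hi,box,z,name):
    c,im,d=load(tag);Z=cloud(c,d)[:,:,2];m=np.zeros((420,560),np.uint8)
    x0,y0,x1,y1=box;m[y0:y1,x0:x1]=((Z>lo)&(Z<hi))[y0:y1,x0:x1]
    m=cv2.morphologyEx(m,cv2.MORPH_OPEN,np.ones((3,3)))
    k=max(cv2.findContours(m,cv2.RETR_EXTERNAL,cv2.CHAIN_APPROX_NONE)[0],key=cv2.contourArea)
    W=cast(c,k.reshape(-1,2),z)[:,:2].astype(np.float32)*1000
    r=cv2.minAreaRect(W);print(name,tag,np.round(r[0],1),np.round(r[1],1),round(r[2],2),cv2.boundingRect(k))
    print('  corners',cv2.boxPoints(r).round(1).tolist())
    return W
W=cont('w0',.006,.03,(190,100,340,240),.012,'tray')
W=cont('wr3',.006,.03,(165,2,290,100),.012,'tray')
W=cont('wr3',.032,.045,(365,115,480,240),.037,'dock')
W=cont('w1',.032,.045,(426,0,545,145),.037,'dock')
W=cont('wr3',.018,.034,(355,110,385,150),.03,'plateL')
W=cont('wr3',.018,.034,(355,200,385,240),.03,'plateR')
W=cont('wr3',.03,.12,(320,50,372,105),.06,'smallbottle')
c,im,d=load('wr3');P=cloud(c,d);B=P[50:105,320:372].reshape(-1,3);B=B[B[:,2]>.03];print(B.min(0),B.max(0))
E
```

```text
tray w0 [479.   -6.5] [ 95.7 104.9] 79.77 (205, 117, 118, 109)
  corners [[418.8999938964844, -44.29999923706055], [522.0999755859375, -63.0], [539.0999755859375, 31.200000762939453], [435.8999938964844, 49.900001525878906]]
tray wr3 [478.9  -7.3] [ 95.7 105.7] 79.67 (176, 2, 97, 91)
  corners [[418.29998779296875, -44.79999923706055], [522.2999877929688, -63.79999923706055], [539.5, 30.299999237060547], [435.5, 49.29999923706055]]
dock wr3 [ 724.1 -163.4] [101.3 130.5] 2.19 (379, 124, 89, 104)
  corners [[671.0, -100.0999984741211], [676.0, -230.5], [777.0999755859375, -226.6999969482422], [772.2000122070312, -96.19999694824219]]
dock w1 [ 723.6 -164.5] [101.6 131.3] 1.98 (429, 11, 106, 126)
  corners [[670.5999755859375, -100.69999694824219], [675.0999755859375, -231.89999389648438], [776.7000122070312, -228.39999389648438], [772.2000122070312, -97.19999694824219]]
plateL wr3 [ 668.7 -109.4] [17.  36.4] 35.02 (367, 124, 18, 26)
  corners [[651.4000244140625, -99.4000015258789], [672.2000122070312, -129.1999969482422], [686.0999755859375, -119.5], [665.2999877929688, -89.69999694824219]]
plateR wr3 [ 671.1 -221.5] [31.5 15.5] 51.4 (364, 208, 16, 21)
  corners [[655.2999877929688, -229.0], [667.4000244140625, -238.6999969482422], [687.0, -214.10000610351562], [674.9000244140625, -204.39999389648438]]
smallbottle wr3 [620.5 -42.1] [37.  41.6] 89.85 (328, 57, 39, 37)
  corners [[599.7000122070312, -60.599998474121094], [641.2000122070312, -60.70000076293945], [641.2999877929688, -23.700000762939453], [599.7999877929688, -23.600000381469727]]
[ 0.55102556 -0.06216709  0.03021826] [ 0.6425393  -0.02223262  0.4949701 ]
```

Tray at (0.479,-0.007) with yaw -0.178, size 105x95.7. Dock at (0.724,-0.164) with yaw +0.037.

The plan has two pushes, each with both fingertips:
1. Push the tray's left edge sideways onto the dock axis, which also aligns it.
2. Push its tail forward into the slot.

Moving beside the tray now.

arm_command:
  increments:
    - {"dx": 4.5,"dy": -1.6,"dz": 0,"wx": 0,"wy": 0,"wz": -0.0366,"grip": 5}
    - {"dx": 9,"dy": -3.2,"dz": 0,"wx": 0,"wy": 0,"wz": -0.0366,"grip": 5}
    - {"dx": 13.5,"dy": -4.8,"dz": 0,"wx": 0,"wy": 0,"wz": -0.0366,"grip": 5}
    - {"dx": 18,"dy": -6.4,"dz": 3,"wx": 0,"wy": 0,"wz": -0.0366,"grip": 5}
    - {"dx": 21.4,"dy": -7.65,"dz": 7,"wx": 0,"wy": 0,"wz": -0.0366,"grip": 5}
    - {"dx": 21.4,"dy": -7.65,"dz": 12,"wx": 0,"wy": 0,"wz": -0.0366,"grip": 5}
    - {"dx": 21.4,"dy": -7.65,"dz": 17,"wx": 0,"wy": 0,"wz": -0.0366,"grip": 5}
    - {"dx": 21.4,"dy": -7.65,"dz": 22,"wx": 0,"wy": 0,"wz": -0.0366,"grip": 5}
    - {"dx": 21.4,"dy": -7.65,"dz": 27,"wx": 0,"wy": 0,"wz": -0.0366,"grip": 5}
    - {"dx": 21.4,"dy": -7.65,"dz": 31,"wx": 0,"wy": 0,"wz": -0.0366,"grip": 5}

```text
clock: 9.05
eef_pos: [0.474, 0.0838, 0.0404]
tool_rot: [0.695, 0.719, 0.0, 0.0]
ft_force: [0.6, -0.2, -0.6]
grip_width: 0.0501
grasp_force: 0.0
```

arm_command:
  increments:
    - {"dx": 0,"dy": 0,"dz": 0,"wx": 0,"wy": 0,"wz": 0,"grip": 5}
    - {"dx": 0,"dy": 0,"dz": 1,"wx": 0,"wy": 0,"wz": 0,"grip": 5}
    - {"dx": 0,"dy": 0,"dz": 2,"wx": 0,"wy": 0,"wz": 0,"grip": 5}
    - {"dx": 0,"dy": 0,"dz": 2.6,"wx": 0,"wy": 0,"wz": 0,"grip": 5}
    - {"dx": 0,"dy": 0,"dz": 2.9,"wx": 0,"wy": 0,"wz": 0,"grip": 5}
    - {"dx": 0,"dy": 0,"dz": 3.2,"wx": 0,"wy": 0,"wz": 0,"grip": 5}
    - {"dx": 0,"dy": 0,"dz": 3.2,"wx": 0,"wy": 0,"wz": 0,"grip": 5}

```text
clock: 9.75
eef_pos: [0.4742, 0.0851, 0.0106]
tool_rot: [0.694, 0.72, 0.0, 0.0]
ft_force: [-0.4, -0.5, 0.2]
grip_width: 0.0501
grasp_force: 0.0
```

arm_command:
  increments:
    - {"dx": 0,"dy": 0,"dz": 0.3,"wx": 0,"wy": 0,"wz": 0,"grip": 5}
    - {"dx": 0,"dy": 0,"dz": 0.6,"wx": 0,"wy": 0,"wz": 0,"grip": 5}
    - {"dx": 0,"dy": 0,"dz": 0.6,"wx": 0,"wy": 0,"wz": 0,"grip": 5}

```text
clock: 10.05
eef_pos: [0.4736, 0.085, 0.004]
tool_rot: [0.694, 0.72, -0.0, -0.0]
ft_force: [-0.2, 0.2, -0.2]
grip_width: 0.05
grasp_force: 0.0
```

arm_command:
  increments:
    - {"dx": 0,"dy": 0,"dz": 0.2,"wx": 0,"wy": 0,"wz": 0,"grip": 5}
    - {"dx": 0,"dy": 0,"dz": 0.3,"wx": 0,"wy": 0,"wz": 0,"grip": 5}
    - {"dx": 0,"dy": 0,"dz": 0.3,"wx": 0,"wy": 0,"wz": 0,"grip": 5}

```text
clock: 10.35
eef_pos: [0.4739, 0.085, 0.0011]
tool_rot: [0.694, 0.72, -0.0, -0.0]
ft_force: [0.1, -0.4, -0.4]
grip_width: 0.0497
grasp_force: 0.0
```

arm_command:
  increments:
    - {"dx": -1,"dy": 0,"dz": -0.1,"wx": 0,"wy": 0,"wz": 0,"grip": 5}
    - {"dx": -2,"dy": 0,"dz": -0.1,"wx": 0,"wy": 0,"wz": 0,"grip": 5}
    - {"dx": -3,"dy": 0,"dz": -0.1,"wx": 0,"wy": 0,"wz": 0,"grip": 5}
    - {"dx": -4,"dy": 0,"dz": -0.1,"wx": 0,"wy": 0,"wz": 0,"grip": 5}
    - {"dx": -5,"dy": 0,"dz": -0.1,"wx": 0,"wy": 0,"wz": 0,"grip": 5}
    - {"dx": -6,"dy": 0,"dz": -0.1,"wx": 0,"wy": 0,"wz": 0,"grip": 5}
    - {"dx": -7,"dy": 0,"dz": -0.1,"wx": 0,"wy": 0,"wz": 0,"grip": 5}
    - {"dx": -8,"dy": 0,"dz": -0.1,"wx": 0,"wy": 0,"wz": 0,"grip": 5}
    - {"dx": -9,"dy": 0,"dz": -0.1,"wx": 0,"wy": 0,"wz": 0,"grip": 5}
    - {"dx": -10,"dy": 0,"dz": -0.1,"wx": 0,"wy": 0,"wz": 0,"grip": 5}

```text
clock: 11.35
eef_pos: [0.4778, -0.0157, 0.0023]
tool_rot: [0.694, 0.72, 0.0, 0.0]
ft_force: [0.5, 1.3, -0.2]
grip_width: 0.0497
grasp_force: 1.1
```

```bash
cat > meas.py <<'E'
import sys
from h import *
def tray(tag,n='side',lo=(430,-290),hi=(760,90)):
    c,im,d=snap(n,tag);P=cloud(c,d)*1000
    g=cv2.cvtColor(im,cv2.COLOR_RGB2HSV);return c,im,P
E
python3 - <<'E'
from meas import *
print(monitor.get_obs()['eef_pos'],monitor.get_obs()['ft_force'])
for n in ['scene','side','wrist']: snap(n,n[0:2]+'4')
a=cv2.imread('pics/sc4.png')[130:280,165:375];b=cv2.imread('pics/si4.png')[130:310,180:390];w=cv2.resize(cv2.imread('pics/wr4.png'),(400,300))
cv2.imwrite('pics/m4.png',np.hstack([np.vstack([cv2.resize(a,(400,300)),cv2.resize(b,(400,300))]),np.vstack([w,w*0])]))
E
```

```text
[ 0.47777761 -0.01574468  0.00234126] [ 0.53730781  1.31992082 -0.24530399]
```

View pics/m4.png

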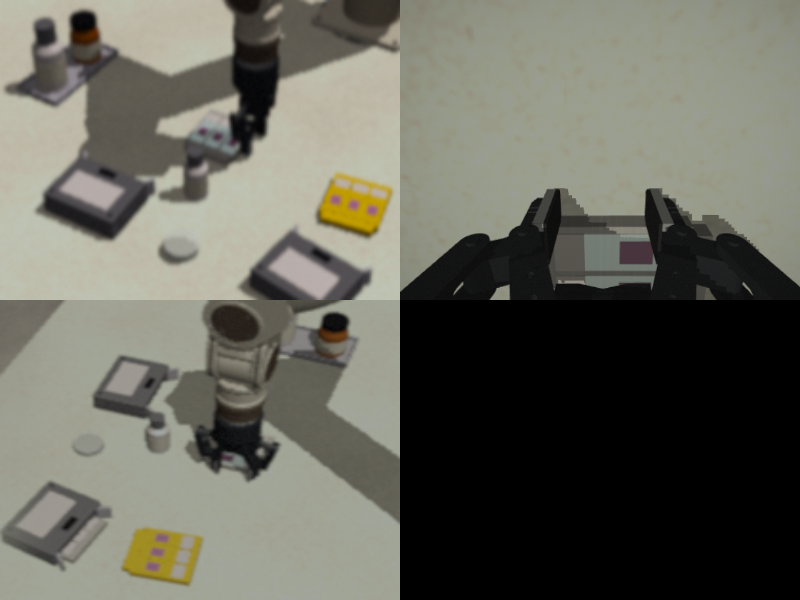

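The tray is sliding ahead of both fingers and has squared up, flat against them. Continuing to the dock axis.

arm_command:
  increments:
    - {"dx": -1.2,"dy": 0,"dz": 0,"wx": 0,"wy": 0,"wz": 0,"grip": 5}
    - {"dx": -2.4,"dy": 0,"dz": 0,"wx": 0,"wy": 0,"wz": 0,"grip": 5}
    - {"dx": -3.6,"dy": 0,"dz": 0,"wx": 0,"wy": 0,"wz": 0,"grip": 5}
    - {"dx": -4.8,"dy": 0,"dz": 0,"wx": 0,"wy": 0,"wz": 0,"grip": 5}
    - {"dx": -6,"dy": 0,"dz": 0,"wx": 0,"wy": 0,"wz": 0,"grip": 5}
    - {"dx": -7.2,"dy": 0,"dz": 0,"wx": 0,"wy": 0,"wz": 0,"grip": 5}
    - {"dx": -8.3,"dy": 0,"dz": 0,"wx": 0,"wy": 0,"wz": 0,"grip": 5}
    - {"dx": -9.1,"dy": 0,"dz": 0,"wx": 0,"wy": 0,"wz": 0,"grip": 5}
    - {"dx": -9.6,"dy": 0,"dz": 0,"wx": 0,"wy": 0,"wz": 0,"grip": 5}
    - {"dx": -9.8,"dy": 0,"dz": 0,"wx": 0,"wy": 0,"wz": 0,"grip": 5}

```text
clock: 12.5
eef_pos: [0.4812, -0.1133, 0.0023]
tool_rot: [0.694, 0.72, 0.0, -0.0]
ft_force: [-0.3, 2.0, 0.1]
grip_width: 0.0497
grasp_force: 1.2
```

arm_command:
  increments:
    - {"dx": 0,"dy": 0,"dz": 0,"wx": 0,"wy": 0,"wz": 0,"grip": 5}
    - {"dx": 1,"dy": 0,"dz": 0,"wx": 0,"wy": 0,"wz": 0,"grip": 5}
    - {"dx": 1.5,"dy": 0,"dz": -4,"wx": 0,"wy": 0,"wz": 0,"grip": 5}
    - {"dx": 1.5,"dy": 0,"dz": -9,"wx": 0,"wy": 0,"wz": 0,"grip": 5}
    - {"dx": 0,"dy": 0,"dz": -14,"wx": 0,"wy": 0,"wz": 0,"grip": 5}
    - {"dx": -4,"dy": 0,"dz": -19,"wx": 0,"wy": 0,"wz": 0,"grip": 5}
    - {"dx": -8,"dy": 0,"dz": -22,"wx": 0,"wy": 0,"wz": 0,"grip": 5}
    - {"dx": -12,"dy": 0,"dz": -25,"wx": 0,"wy": 0,"wz": 0,"grip": 5}
    - {"dx": -12,"dy": 0,"dz": -27,"wx": 0,"wy": 0,"wz": 0,"grip": 5}
    - {"dx": -12,"dy": 0,"dz": -27,"wx": 0,"wy": 0,"wz": 0,"grip": 5}

```text
clock: 13.5
eef_pos: [0.4877, -0.2351, 0.2769]
tool_rot: [0.695, 0.719, 0.001, 0.004]
ft_force: [0.7, 0.8, 0.6]
grip_width: 0.0497
grasp_force: 0.0
```

```bash
cat > meas.py <<'E'
from h import *
def cont(tag,lo,hi,z,wb):
    "contour of points with lo<z<hi inside world box wb (mm x0,x1,y0,y1)"
    c,im,d=load(tag);P=cloud(c,d)*1000
    m=((P[...,2]>lo)&(P[...,2]<hi)&(P[...,0]>wb[0])&(P[...,0]<wb[1])&(P[...,1]>wb[2])&(P[...,1]<wb[3])).astype(np.uint8)
    m=cv2.morphologyEx(m,cv2.MORPH_OPEN,np.ones((3,3)))
    k=max(cv2.findContours(m,cv2.RETR_EXTERNAL,cv2.CHAIN_APPROX_NONE)[0],key=cv2.contourArea)
    return cast(c,k.reshape(-1,2),z/1000)[:,:2].astype(np.float32)*1000,cv2.boundingRect(k)
def show(name,W,b):
    r=cv2.minAreaRect(W);print(name,np.round(r[0],1),np.round(r[1],1),round(r[2],2),b);return r
E
python3 - <<'E'
from meas import *
o=monitor.get_obs();print(o['eef_pos'],o['tool_rot'].round(4),o['joint_vel'].round(2))
snap('wrist','w5')
t=show('tray',*cont('w5',6,25,12,(400,600,-280,-60)))
k=show('dock',*cont('w5',32,45,37,(640,800,-300,-60)))
th=np.radians(k[2] if k[1][0]<k[1][1] else k[2]-90)
a=np.array([np.cos(th),np.sin(th)]);n=np.array([-a[1],a[0]]);v=np.subtract(t[0],k[0]);print('th',th,'tray in dock frame',v@a,v@n)
E
```

```text
[ 0.48767537 -0.23510263  0.27688535] [0.6949 0.7191 0.0011 0.0045] [ 0.03  0.02 -0.11 -0.05  0.02  0.01]
tray [ 496.2 -173.1] [105.3  94.4] 2.01 (240, 51, 104, 95)
dock [ 721.3 -164.2] [ 98.4 130.9] 3.27 (463, 25, 97, 140)
th 0.05711935838553261 tray in dock frame -225.2273976517291 3.9813780774911276
```

The tray lies square to the dock (yaw 2.0° against 2.1°) and within 1 mm of its axis, with 210 mm to go. Turning the tool a quarter to push the tail.

arm_command:
  increments:
    - {"dx": 2,"dy": -2,"dz": 3,"wx": 0,"wy": 0,"wz": -0.145,"grip": 5}
    - {"dx": 4,"dy": -4,"dz": 6,"wx": 0,"wy": 0,"wz": -0.29,"grip": 5}
    - {"dx": 6,"dy": -6.95,"dz": 9,"wx": 0,"wy": 0,"wz": -0.435,"grip": 5}
    - {"dx": 6,"dy": -6.95,"dz": 12,"wx": 0,"wy": 0,"wz": -0.58,"grip": 5}
    - {"dx": 6,"dy": -6.95,"dz": 12,"wx": 0,"wy": 0,"wz": -0.725,"grip": 5}
    - {"dx": 6,"dy": -6.95,"dz": 12,"wx": 0,"wy": 0,"wz": -0.87,"grip": 5}
    - {"dx": 6,"dy": -6.95,"dz": 12,"wx": 0,"wy": 0,"wz": -1.015,"grip": 5}
    - {"dx": 6,"dy": -6.95,"dz": 12,"wx": 0,"wy": 0,"wz": -1.16,"grip": 5}
    - {"dx": 6,"dy": -6.95,"dz": 12,"wx": 0,"wy": 0,"wz": -1.305,"grip": 5}
    - {"dx": 6,"dy": -6.95,"dz": 12,"wx": 0,"wy": 0,"wz": -1.45,"grip": 5}

```text
clock: 14.55
eef_pos: [0.4128, -0.1736, 0.1508]
tool_rot: [0.038, 0.999, 0.0, -0.001]
ft_force: [-0.4, 0.2, -0.1]
grip_width: 0.0499
grasp_force: 0.0
```

arm_command:
  increments:
    - {"dx": 0,"dy": 0,"dz": 0,"wx": 0,"wy": 0,"wz": -0.1208,"grip": 5}
    - {"dx": 0,"dy": 0,"dz": 0,"wx": 0,"wy": 0,"wz": -0.1208,"grip": 5}
    - {"dx": 0,"dy": 0,"dz": 0,"wx": 0,"wy": 0,"wz": -0.1208,"grip": 5}
    - {"dx": 0,"dy": 0,"dz": 0,"wx": 0,"wy": 0,"wz": -0.1208,"grip": 5}

```text
clock: 14.95
eef_pos: [0.4136, -0.1747, 0.1518]
tool_rot: [-0.018, 1.0, 0.0, -0.0]
ft_force: [-0.4, -0.1, -0.0]
grip_width: 0.0502
grasp_force: 0.0
```

```bash
python3 - <<'E'
from h import *
from scipy.spatial.transform import Rotation as R
o=monitor.get_obs();M=R.from_quat(o['tool_rot']).as_matrix();print(o['clock'],o['eef_pos'],M.round(4),o['joint_pos'].round(2),o['joint_vel'].round(2))
v=o['eef_pos'][:2]*1000-[723.9,-164];a=np.array([np.cos(.0363),np.sin(.0363)]);n=np.array([-a[1],a[0]])
print('dock frame',v@a,v@n,'toolx dirs',np.arctan2(-M[1,0],-M[0,0]))
E
```

```text
14.95 [ 0.41364638 -0.17472917  0.15183684] [[-9.994e-01 -3.570e-02 -9.000e-04]
 [-3.570e-02  9.994e-01  3.000e-04]
 [ 9.000e-04  4.000e-04 -1.000e+00]] [-0.4   0.2  -0.27  1.11 -0.   -0.44] [-0.01  0.    0.01  0.    0.   -0.01]
dock frame -310.43861786685517 0.5376311950569868 toolx dirs 0.035713199914782244
```

arm_command:
  increments:
    - {"dx": 0,"dy": 0,"dz": 4,"wx": 0,"wy": 0,"wz": 0,"grip": 5}
    - {"dx": 0,"dy": 0,"dz": 8,"wx": 0,"wy": 0,"wz": 0,"grip": 5}
    - {"dx": 0,"dy": 0,"dz": 11,"wx": 0,"wy": 0,"wz": 0,"grip": 5}
    - {"dx": 0,"dy": 0,"dz": 13,"wx": 0,"wy": 0,"wz": 0,"grip": 5}
    - {"dx": 0,"dy": 0,"dz": 14,"wx": 0,"wy": 0,"wz": 0,"grip": 5}
    - {"dx": 0,"dy": 0,"dz": 14.5,"wx": 0,"wy": 0,"wz": 0,"grip": 5}
    - {"dx": 0,"dy": 0,"dz": 14.9,"wx": 0,"wy": 0,"wz": 0,"grip": 5}
    - {"dx": 0,"dy": 0,"dz": 14.9,"wx": 0,"wy": 0,"wz": 0,"grip": 5}

```text
clock: 15.75
eef_pos: [0.4145, -0.1756, 0.0037]
tool_rot: [-0.018, 1.0, -0.0, 0.0]
ft_force: [-0.6, 0.2, -1.2]
grip_width: 0.0498
grasp_force: 0.0
```

arm_command:
  increments:
    - {"dx": -1,"dy": 0,"dz": 0,"wx": 0,"wy": 0,"wz": 0,"grip": 5}
    - {"dx": -2,"dy": 0,"dz": 0,"wx": 0,"wy": 0,"wz": 0,"grip": 5}
    - {"dx": -3.2,"dy": 0,"dz": 0,"wx": 0,"wy": 0,"wz": 0,"grip": 5}
    - {"dx": -4.4,"dy": 0,"dz": 0,"wx": 0,"wy": 0,"wz": 0,"grip": 5}
    - {"dx": -5.6,"dy": 0,"dz": 0,"wx": 0,"wy": 0,"wz": 0,"grip": 5}
    - {"dx": -6.8,"dy": 0,"dz": 0,"wx": 0,"wy": 0,"wz": 0,"grip": 5}
    - {"dx": -8,"dy": 0,"dz": 0,"wx": 0,"wy": 0,"wz": 0,"grip": 5}
    - {"dx": -9,"dy": 0,"dz": 0,"wx": 0,"wy": 0,"wz": 0,"grip": 5}
    - {"dx": -10,"dy": 0,"dz": 0,"wx": 0,"wy": 0,"wz": 0,"grip": 5}
    - {"dx": -10.5,"dy": 0,"dz": 0,"wx": 0,"wy": 0,"wz": 0,"grip": 5}

```text
clock: 16.75
eef_pos: [0.5205, -0.1714, 0.0032]
tool_rot: [-0.019, 1.0, -0.0, 0.001]
ft_force: [-3.7, -0.9, 1.8]
grip_width: 0.0499
grasp_force: 1.6
```

arm_command:
  increments:
    - {"dx": 0,"dy": 0,"dz": 0,"wx": 0,"wy": 0,"wz": 0,"grip": 5}
    - {"dx": 1,"dy": 0,"dz": 0,"wx": 0,"wy": 0,"wz": 0,"grip": 5}
    - {"dx": 2,"dy": 0,"dz": -4,"wx": 0,"wy": 0,"wz": 0,"grip": 5}
    - {"dx": 2,"dy": 0,"dz": -9,"wx": 0,"wy": 0,"wz": 0,"grip": 5}
    - {"dx": 2,"dy": 0,"dz": -14,"wx": 0,"wy": 0,"wz": 0,"grip": 5}
    - {"dx": 2,"dy": 0,"dz": -19,"wx": 0,"wy": 0,"wz": 0,"grip": 5}
    - {"dx": 2,"dy": 0,"dz": -22,"wx": 0,"wy": 0,"wz": 0,"grip": 5}
    - {"dx": 2,"dy": 0,"dz": -24,"wx": 0,"wy": 0,"wz": 0,"grip": 5}
    - {"dx": 2,"dy": 0,"dz": -24,"wx": 0,"wy": 0,"wz": 0,"grip": 5}

```text
clock: 17.65
eef_pos: [0.5002, -0.173, 0.2471]
tool_rot: [-0.018, 1.0, -0.001, 0.004]
ft_force: [0.5, 0.8, 0.6]
grip_width: 0.05
grasp_force: 0.0
```

```bash
cat >> meas.py <<'E'
A=np.array([np.cos(.0363),np.sin(.0363)]);N=np.array([-A[1],A[0]]);C=np.array([723.9,-164.])
def indock(p): v=np.subtract(p,C); return np.round([v@A,v@N],1)
E
python3 - <<'E'
from meas import *
o=monitor.get_obs();print(o['clock'],o['eef_pos'],indock(o['eef_pos'][:2]*1000),o['joint_vel'].round(2))
snap('wrist','w6')
t=show('tray',*cont('w6',6,25,12,(450,648,-280,-100)))
k=show('dock',*cont('w6',32,45,37,(640,800,-300,-60)))
print(indock(t[0]),indock(k[0]))
E
```

```text
17.65 [ 0.50017238 -0.17296952  0.24706314] [-223.9   -0.8] [-0.    0.04 -0.08 -0.05  0.   -0.  ]
tray [ 583.8 -169.2] [105.2  95. ] 2.22 (242, 193, 89, 89)
dock [ 722.7 -163.8] [101.5 130.4] 2.27 (228, 321, 116, 74)
[-1.402e+02 -1.000e-01] [-1.2  0.2]
```

The tray is square and within 0.3 mm of the axis, 122 mm short of home. Going back down and pushing it in.

arm_command:
  increments:
    - {"dx": 0,"dy": 0,"dz": 4.5,"wx": 0,"wy": 0,"wz": 0,"grip": 5}
    - {"dx": 0,"dy": 0,"dz": 9,"wx": 0,"wy": 0,"wz": 0,"grip": 5}
    - {"dx": 0,"dy": 0,"dz": 13.5,"wx": 0,"wy": 0,"wz": 0,"grip": 5}
    - {"dx": 0,"dy": 0,"dz": 18,"wx": 0,"wy": 0,"wz": 0,"grip": 5}
    - {"dx": 0,"dy": 0,"dz": 21,"wx": 0,"wy": 0,"wz": 0,"grip": 5}
    - {"dx": 0,"dy": 0,"dz": 23,"wx": 0,"wy": 0,"wz": 0,"grip": 5}
    - {"dx": 0,"dy": 0,"dz": 24,"wx": 0,"wy": 0,"wz": 0,"grip": 5}
    - {"dx": 0,"dy": 0,"dz": 24,"wx": 0,"wy": 0,"wz": 0,"grip": 5}
    - {"dx": -1,"dy": 0,"dz": 24,"wx": 0,"wy": 0,"wz": 0,"grip": 5}
    - {"dx": -2,"dy": 0,"dz": 24,"wx": 0,"wy": 0,"wz": 0,"grip": 5}

```text
clock: 18.7
eef_pos: [0.5208, -0.1719, 0.0047]
tool_rot: [-0.018, 1.0, -0.0, 0.001]
ft_force: [-0.1, -0.4, 0.3]
grip_width: 0.05
grasp_force: 0.0
```

arm_command:
  increments:
    - {"dx": -0.8,"dy": 0,"dz": 0,"wx": 0,"wy": 0,"wz": 0,"grip": 5}
    - {"dx": -1.6,"dy": 0,"dz": 0,"wx": 0,"wy": 0,"wz": 0,"grip": 5}
    - {"dx": -2.4,"dy": 0,"dz": 0,"wx": 0,"wy": 0,"wz": 0,"grip": 5}
    - {"dx": -3.2,"dy": 0,"dz": 0,"wx": 0,"wy": 0,"wz": 0,"grip": 5}
    - {"dx": -4,"dy": 0,"dz": 0,"wx": 0,"wy": 0,"wz": 0,"grip": 5}
    - {"dx": -4.8,"dy": 0,"dz": 0,"wx": 0,"wy": 0,"wz": 0,"grip": 5}
    - {"dx": -5.6,"dy": 0,"dz": 0,"wx": 0,"wy": 0,"wz": 0,"grip": 5}
    - {"dx": -6.4,"dy": 0,"dz": 0,"wx": 0,"wy": 0,"wz": 0,"grip": 5}
    - {"dx": -7,"dy": 0,"dz": 0,"wx": 0,"wy": 0,"wz": 0,"grip": 5}

```text
clock: 19.6
eef_pos: [0.5898, -0.1689, 0.0032]
tool_rot: [-0.018, 1.0, 0.0, 0.0]
ft_force: [-3.6, -0.4, 2.1]
grip_width: 0.0499
grasp_force: 1.9
```

arm_command:
  increments:
    - {"dx": -0.7,"dy": 0,"dz": 0,"wx": 0,"wy": 0,"wz": 0,"grip": 5}
    - {"dx": -1.4,"dy": 0,"dz": 0,"wx": 0,"wy": 0,"wz": 0,"grip": 5}
    - {"dx": -2.1,"dy": 0,"dz": 0,"wx": 0,"wy": 0,"wz": 0,"grip": 5}
    - {"dx": -2.8,"dy": 0,"dz": 0,"wx": 0,"wy": 0,"wz": 0,"grip": 5}
    - {"dx": -3.5,"dy": 0,"dz": 0,"wx": 0,"wy": 0,"wz": 0,"grip": 5}
    - {"dx": -4.1,"dy": 0,"dz": 0,"wx": 0,"wy": 0,"wz": 0,"grip": 5}
    - {"dx": -4.6,"dy": 0,"dz": 0,"wx": 0,"wy": 0,"wz": 0,"grip": 5}
    - {"dx": -4.9,"dy": 0,"dz": 0,"wx": 0,"wy": 0,"wz": 0,"grip": 5}

```text
clock: 20.4
eef_pos: [0.6384, -0.1671, 0.0032]
tool_rot: [-0.018, 1.0, 0.0, 0.0]
ft_force: [-3.8, -1.5, 1.8]
grip_width: 0.0501
grasp_force: 1.7
```

arm_command:
  increments:
    - {"dx": -0.15,"dy": 0,"dz": 0,"wx": 0,"wy": 0,"wz": 0,"grip": 5}
    - {"dx": -0.3,"dy": 0,"dz": 0,"wx": 0,"wy": 0,"wz": 0,"grip": 5}
    - {"dx": -0.4,"dy": 0,"dz": 0,"wx": 0,"wy": 0,"wz": 0,"grip": 5}
    - {"dx": -0.5,"dy": 0,"dz": 0,"wx": 0,"wy": 0,"wz": 0,"grip": 5}
    - {"dx": -0.5,"dy": 0,"dz": 0,"wx": 0,"wy": 0,"wz": 0,"grip": 5}

```text
clock: 20.9
eef_pos: [0.643, -0.167, 0.0032]
tool_rot: [-0.018, 1.0, 0.0, 0.0]
ft_force: [-2.1, -0.5, 1.3]
grip_width: 0.0498
grasp_force: 1.1
```

arm_command:
  increments:
    - {"dx": -0.1,"dy": 0,"dz": 0,"wx": 0,"wy": 0,"wz": 0,"grip": 5}
    - {"dx": -0.2,"dy": 0,"dz": 0,"wx": 0,"wy": 0,"wz": 0,"grip": 5}
    - {"dx": -0.2,"dy": 0,"dz": 0,"wx": 0,"wy": 0,"wz": 0,"grip": 5}

```text
clock: 21.2
eef_pos: [0.6435, -0.167, 0.0032]
tool_rot: [-0.018, 1.0, 0.0, -0.001]
ft_force: [-5.4, 0.1, 3.3]
grip_width: 0.0504
grasp_force: 2.9
```

arm_command:
  increments:
    - {"dx": -0.1,"dy": 0,"dz": 0,"wx": 0,"wy": 0,"wz": 0,"grip": 5}
    - {"dx": -0.2,"dy": 0,"dz": 0,"wx": 0,"wy": 0,"wz": 0,"grip": 5}
    - {"dx": -0.2,"dy": 0,"dz": 0,"wx": 0,"wy": 0,"wz": 0,"grip": 5}

```text
clock: 21.5
eef_pos: [0.6437, -0.1669, 0.0032]
tool_rot: [-0.018, 1.0, 0.0, -0.003]
ft_force: [-10.0, -0.4, 6.6]
grip_width: 0.05
grasp_force: 5.1
```

The force rises with no further travel, so the tray is on the stop, at the position expected for home. One more light press, then retreat and verify.

arm_command:
  increments:
    - {"dx": -0.1,"dy": 0,"dz": 0,"wx": 0,"wy": 0,"wz": 0,"grip": 5}
    - {"dx": -0.1,"dy": 0,"dz": 0,"wx": 0,"wy": 0,"wz": 0,"grip": 5}
    - {"dx": 0.5,"dy": 0,"dz": 0,"wx": 0,"wy": 0,"wz": 0,"grip": 5}
    - {"dx": 2.5,"dy": 0,"dz": 0,"wx": 0,"wy": 0,"wz": 0,"grip": 5}
    - {"dx": 5,"dy": 0,"dz": -3,"wx": 0,"wy": 0,"wz": 0,"grip": 5}
    - {"dx": 7,"dy": 0,"dz": -8,"wx": 0,"wy": 0,"wz": 0,"grip": 5}
    - {"dx": 7,"dy": 0,"dz": -13,"wx": 0,"wy": 0,"wz": 0,"grip": 5}
    - {"dx": 7,"dy": 0,"dz": -18,"wx": 0,"wy": 0,"wz": 0,"grip": 5}
    - {"dx": 7,"dy": 0,"dz": -23,"wx": 0,"wy": 0,"wz": 0,"grip": 5}
    - {"dx": 7,"dy": 0,"dz": -26,"wx": 0,"wy": 0,"wz": 0,"grip": 5}

```text
clock: 22.5
eef_pos: [0.579, -0.1697, 0.2686]
tool_rot: [-0.018, 1.0, -0.001, 0.004]
ft_force: [0.8, -0.3, -0.7]
grip_width: 0.0499
grasp_force: 0.0
```

arm_command:
  increments:
    - {"dx": 0,"dy": 0,"dz": 0,"wx": 0,"wy": 0,"wz": 0,"grip": 5}
    - {"dx": 0,"dy": 0,"dz": 0,"wx": 0,"wy": 0,"wz": 0,"grip": 5}

```text
clock: 22.7
eef_pos: [0.5783, -0.1696, 0.2647]
tool_rot: [-0.018, 1.0, -0.001, 0.002]
ft_force: [0.7, 0.2, -1.4]
grip_width: 0.0497
grasp_force: 0.0
```

```bash
python3 - <<'E'
from meas import *
o=monitor.get_obs();print(o['clock'],o['eef_pos'],o['ft_force'],o['joint_vel'].round(2))
for n in ['scene','side','wrist']: snap(n,n[0:2]+'7')
W,b=cont('wr7',6,22,12,(600,680,-260,-80));Q=np.array([indock(p) for p in W]);print(b,'tail x (n,x):',[ (n0,Q[abs(Q[:,1]-n0)<3][:,0].min()) for n0 in (-42,-30,-15,0,15,30,42)],Q.min(0),Q.max(0))
k=show('dock',*cont('wr7',32,45,37,(640,800,-300,-60)));print(indock(k[0]))
a=cv2.imread('pics/sc7.png')[110:310,150:430];b=cv2.imread('pics/si7.png')[110:310,170:450];w=cv2.resize(cv2.imread('pics/wr7.png'),(400,300))
cv2.imwrite('pics/m7.png',np.hstack([np.vstack([cv2.resize(a,(400,300)),cv2.resize(b,(400,300))]),np.vstack([w,w*0])]))
E
```

```text
22.7 [ 0.57831224 -0.16955556  0.26467532] [ 0.69326324  0.17989572 -1.39489821] [-0.    0.03 -0.06  0.   -0.   -0.  ]
(243, 229, 102, 23) tail x (n,x): [(-42, np.float64(-70.4)), (-30, np.float64(-70.4)), (-15, np.float64(-71.6)), (0, np.float64(-70.4)), (15, np.float64(-71.7)), (30, np.float64(-70.5)), (42, np.float64(-70.5))] [-71.7 -47.1] [-44.3  68. ]
dock [ 723.2 -164.5] [101.1 129.9] 2.19 (225, 255, 119, 80)
[-0.7 -0.4]
```

View pics/m7.png

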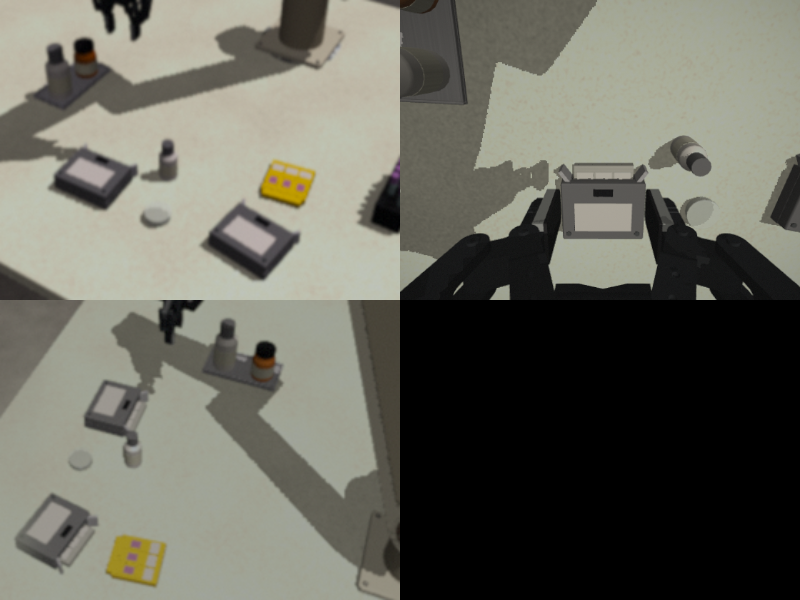

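The tray's tail is straight across at dock x = -70 to -71, where -70 is home, and about flush with the plate tips. The bottle stands upright beside the jar, and the other objects look undisturbed. The arm is clear, so I'm handing in.

```bash
python3 -c "
from workcell import job
print(job.job_done())"
```

```text
the job is handed in; nothing more can be done
None
```

The job is handed in at about 23 s: the bottle stands in the drip tray beside the jar and the slide tray measures fully home in the empty dock; no verdict came back.

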